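Set a row of checkers with the sprung row gauge

ROBOT

A 6-joint arm with a two-finger parallel gripper is mounted at the origin on the work surface. World frame = base frame: x ahead of the robot, y to its left, z up, the work surface at z = 0. Lengths are in m, angles in rad, forces in N, time in s.
With the tool pointing down it reaches from about 0.325 to 0.925 m from the base axis. Payload 3.1 kg.
Tool frame: the origin (TCP) lies on the centre line of the jaws, within the pads' length; the fingertips stand arm.finger_overhang ahead of it and the grasp point (between the pads) lies 2 mm behind it (arm.finger_overhang is the distance from the TCP to the fingertips, in m); z points along the fingers, y is the line along which they close (so a half turn about z gives the same grasp; the last joint's range is limited). The gripper opens to 85 mm and grips with 20 to 120 N. Pads are 22 mm wide; open, the fingers measure 114 mm over their backs; the gripper's body (76 mm by 85 mm) begins 54 mm behind the grasp point. The pads swing forward as they close: fully open they stand 13 mm farther back than shut.
Start: joints at [-1.308, 0.217, 1.613, -0, 1.311, -0.112], TCP at [0.229, -0.582, 0.248] pointing down, gripper open.
Joint ranges: [-2.75, 2.75], [-0.78, 2.1], [0.31, 2.55], [-1.13, 4.27], [0.13, 2.63], [-2.58, 2.58]. Speed limits (rad/s): [2.79, 2.79, 3.14, 3.14, 3.14, 3.14].

INTERFACE

Orientations are given as a rotation vector (axis times angle).
In Python, from station import arm gives the robot as it stands. The module is installed in compiled form; this text tells all that it offers.
- The arm moves only by the tool move_arm, never from a script. Its arguments are lists of equal length, an entry for each row: "delta_pos": the shift along the tool's x, y, z each as a share of 60 mm, from -1 to 1, a list of three; "rotation": the turn, a rotation vector about the tool's x, y, z each as a share of 5 degrees, from -1 to 1, a list of three; "claw": the opening, from 0 (shut) to 1 (fully open). In form: {"delta_pos": [[dx, dy, dz], ...], "rotation": [[wx, wy, wz], ...], "claw": [claw, ...]}. A call has 1 to 20 rows; each row shifts and turns the commanded pose from where the row before left it, along the tool's axes as they then stand; what a row does not reach is not made up. A row lasts 1/8 s, in which the tool goes at most 62.5 mm and 10.7 degrees, less where a joint would pass 70% of its speed; a pose out of reach is approached as far as the arm can. A call with a number of a shift or a turn outside -1 to 1 is refused whole. A call with a gripper value outside its range is refused whole. The fingers move at their own pace and stop on an object; "newtons" is the grip in N (left out, the last holds). Time passes only in rows, so rows that do not move let the fingers close. It gives the time, the measured TCP pose, the force, the opening and the grip force at its end, in the units of the state.
- arm.get_obs(): the state, without advancing time (a new reading comes with each control period).
- arm.camera(name): name is "scene" or "top" or "wrist"; returns a dict with "img" (400x640x3 uint8, red, green, blue), "K" (3x3 intrinsics, pixels), "eye" and "rotation" of the camera in the world; the wrist camera has in their place "hand_eye" (4x4, takes a point from camera to tool coordinates, whose origin is the TCP and whose axes are the flange's). Camera axes: x right, y down, z forward; pixel columns grow to the right and rows downward; lengths in m; the calibration is good to about 2 mm. A picture is of the moment at which its call begins: read the wrist's pose just before it. There is no depth.
- arm.hand_in(): hands the job in; it is judged then, once.
Trained networks look in the newest picture that a camera, given by its name, has taken for a name from the list of things; names that differ only in an ending like _2 or _b are one class to them, and where a whole thing is asked for, a point or a joint stands for the part that bears it (a point fixed in the world has none). Each returns a list of dicts, best first, with "conf" (0 to 1); they miss things now and then, are a little off and sometimes report something else, mostly with a low value. They report only what shows in the picture. A call takes as long as a camera call. They do not tell look-alikes from the thing itself.
- arm.find_in(label, camera): "bbox" ([centre column, centre row, width, height] in pixels, round what is visible of it).
- arm.cut_out(label, camera): "region" (400x640 bool, what is visible of it) and "bbox" ([centre column, centre row, width, height] in pixels, round what is visible of it).
The state is a dict: "time_s": time; "joint_positions": joint angles; "dq": joint speeds; "joint_torque": joint torques, N m; "eef_pos": TCP position; "ee_rot": TCP orientation; "contact_force": force on the tool from outside, world axes, zero at the start; "torque": the same for the moment, N m; "width": finger opening in m; "finger_force": force on a finger pad.
Only numpy, scipy, OpenCV 4.12 (cv2) and the standard library are available. Lean on these libraries where they do the work, as an engineer would, in place of code of your own. Each camera call takes 0.05 s, during which the arm holds its last target. There are 200 camera calls.

TASK

Lay the two loose checkers from the cork pad flat in the two empty lanes of the tray, between the sprung bar and the brass pointer, one checker to a lane. Then hook the bar's wooden pull and draw it out until the front face of the bar is level with the pointer, hold it there for a second so that all three checkers stand in one row on that line, and ease the bar back fully home without letting it snap. Leave the pointer and everything else on the bench as they are.

Things in the scene. Friction and masses are not known exactly. Their poses are not given: they have to be found in the camera images.
- tray: Fixed wooden tray, 260 (x) by 162 mm, walls 18 mm high, 8 thick, floor at z = 6 mm. Origin: centre of its underside; x points away from the robot to two steel spring tubes (30 mm high, x = 130 to 200 mm); z up. Two round ribs along x at y = -25 and +25 mm (6 wide, top at z = 10.5 mm) make three lanes 45 mm wide, centred at y = -50, 0, +50 mm.
- gauge (a joint): Pulled-out length of the sprung steel bar, m: 0 home, 0.125 end of travel; grows as the bar moves to tray -x (towards the robot). Spring: 2.7 N at 0, 7.5 N at 0.11. The bar (12 mm thick in x, 142 mm across, 7.5 to 24 mm above the tray's underside) spans all lanes and pushes what lies in front of it. At home its front face is at tray x = 85 mm.
- bar_edge (a point): Middle of the bar's front face (the face on the tray's -x side, which pushes the checkers), 18 mm above the tray's underside; axes as the tray's.
- pull (a point): Centre of the turned wooden pull on the bar: a level dowel 12 mm thick, 90 mm long along the tray's y, axis 52 mm above the tray's underside and 6 mm behind (+x) the bar's front face, on two 10 mm posts at y = -36 and +36 mm. Behind it (+x) the space is free above 30 mm height.
- pointer_tip (a point): Tip of the brass pointer that rides on the tray's left (+y) wall and reaches in over the bar's end; 3 mm wide, at tray y = 67 mm, 26.5 mm above the tray's underside. Its x is the marked line, 70 to 110 mm in front of the bar's home face; axes as the tray's. Stiff rider, to be left where it is.
- checker_a: One of three alike checkers, tortoiseshell-brown disc 38 mm across and 10 mm thick. Origin: centre of its underside. At the start one of the three lies in the tray's middle lane, two on the cork pad; which is which varies.
- checker_b: One of three alike checkers, tortoiseshell-brown disc 38 mm across and 10 mm thick. Origin: centre of its underside. At the start one of the three lies in the tray's middle lane, two on the cork pad; which is which varies.
- checker_c: One of three alike checkers, tortoiseshell-brown disc 38 mm across and 10 mm thick. Origin: centre of its underside. At the start one of the three lies in the tray's middle lane, two on the cork pad; which is which varies.
- pad: Fixed cork pad, 170 by 150 mm, 6 mm thick. Origin: centre of its underside.
- dice_cup: Bystander: olive wood dice cup, 72 mm across, 85 mm high, standing; origin: centre of its underside.
- die_1: Bystander: white die, 15 mm, on the cork pad; origin: centre of its underside.
- die_2: Bystander: white die, 15 mm, on the cork pad; origin: centre of its underside.
- corner_1: Bystander: brass corner protector, 32 by 32 mm, 24 mm high; origin: centre of its underside.
- corner_2: Bystander: brass corner protector, 32 by 32 mm, 24 mm high; origin: centre of its underside.
- plane: Bystander: steel block plane, 150 by 44 mm, 48 mm high, lying along its x; origin: centre of its underside.
- brush: Bystander: bench brush lying along its x, handle to -x; origin: centre of its underside.
Mind the look-alikes: they are no part of the job. Leave any black or grey look-alike of the checker_b alone.

How it is judged:
On the way, in this order (a step that is already met when the one before it is completed fails the run):
1. all three checkers lie flat, one to a lane, released, their centres between the bar (home) and the pointer's line (value of joint gauge below 0.006 m and y of checker_a in the frame of tray between -0.062 and 0.062 m and z of each of checker_a, checker_b, checker_c in the frame of tray below 0.0085 m and angle between each of checker_a, checker_b, checker_c's own z axis and vertical below 0.1 rad and contact force between the fingers and checker_a below 0.1 N and linear speed of each of checker_a, checker_b, checker_c below 0.03 m/s and x of each of checker_a, checker_b, checker_c in the frame of pointer_tip above -0.005 m and x of each of checker_a, checker_b, checker_c in the frame of bar_edge below -0.014 m and y of checker_b in the frame of tray between -0.062 and 0.062 m and contact force between the fingers and checker_b below 0.1 N and y of checker_c in the frame of tray between -0.062 and 0.062 m and contact force between the fingers and checker_c below 0.1 N and horizontal distance between checker_a and checker_b above 0.036 m and horizontal distance between checker_b and checker_c above 0.036 m and horizontal distance between checker_c and checker_a above 0.036 m), for 0.2 s.
2. the bar's front face is held level with the pointer (within 4.5 mm) for 0.6 s (x of bar_edge in the frame of pointer_tip between -0.0045 and 0.0045 m), for 0.6 s.
3. the bar is back home (value of joint gauge below 0.004 m), for 0.2 s.
At the end, for the whole second after the job is handed in: The bar is home (within 4 mm); all three checkers lie flat on the tray floor in the lanes, untouched and at rest, in one row with their far edges on the pointer's line (centres 19 mm in front of it, within 6.5 mm) (value of joint gauge below 0.004 m and y of checker_a in the frame of tray between -0.062 and 0.062 m and z of each of checker_a, checker_b, checker_c in the frame of tray below 0.0085 m and angle between each of checker_a, checker_b, checker_c's own z axis and vertical below 0.1 rad and contact force between the fingers and checker_a below 0.1 N and linear speed of each of checker_a, checker_b, checker_c below 0.03 m/s and x of checker_a in the frame of pointer_tip between -0.0255 and -0.0125 m and y of checker_b in the frame of tray between -0.062 and 0.062 m and contact force between the fingers and checker_b below 0.1 N and x of checker_b in the frame of pointer_tip between -0.0255 and -0.0125 m and y of checker_c in the frame of tray between -0.062 and 0.062 m and contact force between the fingers and checker_c below 0.1 N and x of checker_c in the frame of pointer_tip between -0.0255 and -0.0125 m).
It fails at once if the bar snaps back (faster than 0.4 m/s) (velocity of joint gauge below -0.4 m/s).
It fails at once if the pointer is moved by more than 4 mm (distance of pointer_tip from where it was at the start of the episode above 0.004 m).
It fails at once if a bystander is moved by more than 15 mm (distance of any of dice_cup, die_1, die_2, corner_1, corner_2, plane, brush from where it was at the start of the episode above 0.015 m).
It also fails if it takes over 64 s, if anything falls off the work surface, if the arm or the gripper's body presses on something with over 40 N, if the wrist force passes 120 N, or if a joint passes its speed limit or range.

## Working session

There is one attempt and no reset: what is moved stays moved. The work goes in short steps, Python scripts to look and compute and a tool call to move; the robot and the scene stay as the last step left them, time stands still between calls to the robot, and variables do not carry over. Pictures are saved under pics/ and viewed, at most 10 in all, crops included, and the job is handed in when it is done.

Besides the shell and the picture viewer there is one more tool, called after "Emit:" as name(argument=value, ...) on one line, values as JSON. move_arm: Moves the arm, as the interface text tells. Its arguments: {"type":"object","properties":{"delta_pos":{"type":"array"},"rotation":{"type":"array"},"claw":{"type":"array"},"newtons":{"type":"number"}},"required":["delta_pos","rotation","claw"]}

```bash
mkdir -p pics
cat > h.py <<'E'
import numpy as np,cv2
from scipy.spatial.transform import Rotation as R
from station import arm
def save(c,n): cv2.imwrite(f'pics/{n}.png',c['img'][:,:,::-1])
def cam(name):
    o=arm.get_obs(); c=arm.camera(name)
    if 'hand_eye' in c:
        H=np.array(c['hand_eye']); Rt=R.from_rotvec(o['ee_rot']).as_matrix()
        c['rotation']=Rt@H[:3,:3]; c['eye']=Rt@H[:3,3]+np.array(o['eef_pos'])
    return c
def rot(c):
    r=np.array(c['rotation'],float)
    return r if r.shape==(3,3) else R.from_rotvec(r).as_matrix()
def pix(c,u,v,z):
    d=rot(c)@np.linalg.solve(np.array(c['K']),[u,v,1.]); e=np.array(c['eye'])
    return e+d*(z-e[2])/d[2]
def proj(c,P):
    p=np.array(c['K'])@(rot(c).T@(np.array(P)-np.array(c['eye']))); return p[:2]/p[2]
def tri(obs):
    A=np.zeros((3,3));b=np.zeros(3)
    for c,u,v in obs:
        d=rot(c)@np.linalg.solve(np.array(c['K']),[u,v,1.]);d/=np.linalg.norm(d)
        M=np.eye(3)-np.outer(d,d);A+=M;b+=M@np.array(c['eye'])
    return np.linalg.solve(A,b)
E
python3 - <<'E'
from h import *
np.set_printoptions(precision=4,suppress=True)
print(arm.get_obs(),arm.finger_overhang)
for n in('top','scene'):
    c=cam(n);save(c,n+'0');print(n,c['K'],c['eye'],c['rotation'])
    for l in('checker_a','tray','pull','pointer_tip','pad','gauge'):
        print(l,[(np.round(d['bbox']),round(d['conf'],2)) for d in arm.find_in(l,n)])
E
```

```text
{'time_s': 0.0, 'joint_positions': array([-1.3082,  0.2177,  1.6149, -0.    ,  1.3113, -0.1122]), 'dq': array([-0.0009, -0.0011,  0.0011, -0.0006,  0.0002, -0.0003]), 'joint_torque': array([ -0.0001, -39.6853, -30.3856,  -0.0003,   0.0098,  -0.    ]), 'eef_pos': array([ 0.2286, -0.5808,  0.247 ]), 'ee_rot': array([-3.0842, -0.5849,  0.0003]), 'contact_force': array([-0.314 ,  0.0348, -0.8296]), 'torque': array([ 0.0131, -0.0011,  0.0042]), 'finger_force': 0.0, 'width': 0.08495886274030268} 0.017
top [[418.0158   0.     323.0788]
 [  0.     418.0158 195.7247]
 [  0.       0.       1.    ]] [ 0.4001 -0.0187  1.171 ] [-2.1531  2.1407 -0.1809]
checker_a [(array([411., 202.,  18.,  15.]), 0.69), (array([472., 194.,  16.,  16.]), 0.67), (array([390., 236.,  14.,   9.]), 0.62), (array([455., 213.,  14.,  13.]), 0.54), (array([450., 179.,  16.,  14.]), 0.54), (array([277., 209.,  13.,  16.]), 0.49)]
tray [(array([276., 198.,  69., 144.]), 0.95), (array([283., 161.,  54.,  65.]), 0.35)]
pull [(array([283., 162.,  55.,  64.]), 0.62)]
pointer_tip [(array([352., 275.,  16.,  13.]), 0.37)]
pad [(array([402., 223.,  63.,  65.]), 0.88)]
gauge [(array([281., 158.,  50.,  69.]), 0.66)]
scene [[444.2954   0.     324.1907]
 [  0.     444.2954 195.5066]
 [  0.       0.       1.    ]] [ 0.8772 -0.5529  1.1015] [-2.5409 -0.6306  0.1875]
checker_a [(array([252., 247.,  13.,  12.]), 0.61), (array([274., 335.,  10.,  19.]), 0.59), (array([241., 351.,  17.,  19.]), 0.57), (array([268., 285.,  14.,  14.]), 0.51), (array([233., 321.,  18.,  18.]), 0.46)]
tray [(array([339., 176., 140.,  92.]), 0.7)]
pull [(array([370., 193.,  82.,  65.]), 0.83)]
pointer_tip []
pad [(array([261., 270.,  76.,  68.]), 0.6)]
gauge [(array([370., 194.,  76.,  64.]), 0.68)]
```

Run:
```python
import cv2
a=cv2.imread('pics/top0.png')[90:310,210:510]; cv2.imwrite('pics/top0c.png',cv2.resize(a,None,fx=2.6,fy=2.6,interpolation=cv2.INTER_CUBIC))
```

```text
(no output)
```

View pics/top0c.png

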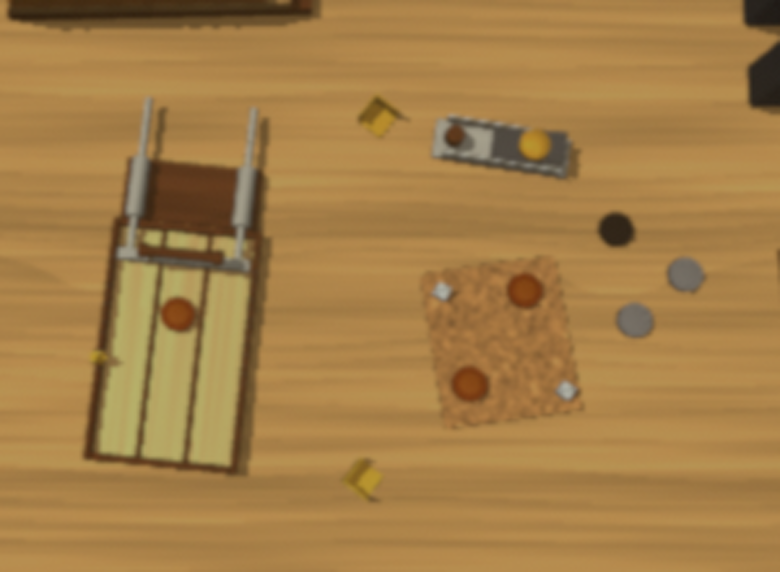

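The top picture shows the pad checkers at about (411,202) and (390,237), and the tray checker at (278,210). The pointer is at (248,228) on the left wall, and the look-alikes are black and grey, off the pad to the right.

Run:
```python
from h import *
np.set_printoptions(precision=4,suppress=True)
c=cam('top')
f=lambda u,v:(210+u/2.6-.3,90+v/2.6-.3)
for n,p,z in [('A',(524,290),.016),('B',(469,384),.016),('T',(178,313),.016),('cornFL',(115,218),.018),('cornNL',(88,458),.018),('cornNR',(240,470),.018),('ptr',(118,361),.0265),('pullL',(143,247),.058),('pullR',(222,258),.058),('die1',(443,290),.02),('die2',(566,390),.02),('c1',(380,118),.012),('c2',(363,478),.012)]:
    print(n,pix(c,*f(*p),z))
for n in('top','scene'):
    c2=cam(n)
    hsv=cv2.cvtColor(c2['img'],cv2.COLOR_RGB2HSV)
    m=((hsv[...,0]<13)&(hsv[...,1]>190)&(hsv[...,2]>70)).astype(np.uint8)
    k,_,st,ce=cv2.connectedComponentsWithStats(m)
    for i in range(1,k):
        if 60<st[i,4]<600: print(n,st[i],ce[i],pix(c2,*ce[i],.016))
```

```text
A [ 0.5666 -0.2806  0.016 ]
B [ 0.4654 -0.2192  0.016 ]
T [0.5393 0.0909 0.016 ]
cornFL [0.6419 0.1608 0.018 ]
cornNL [0.3861 0.1812 0.018 ]
cornNR [0.3745 0.0225 0.018 ]
ptr [0.4869 0.1517 0.0265]
pullL [0.603  0.1247 0.058 ]
pullR [0.592  0.0425 0.058 ]
die1 [ 0.5654 -0.1926  0.02  ]
die2 [ 0.4594 -0.3213  0.02  ]
c1 [ 0.7582 -0.1272  0.012 ]
c2 [ 0.3667 -0.1064  0.012 ]
top [250  60  10   9  71] [254.0704  64.2113] [0.9697 0.1706 0.016 ]
top [268  60  10   8  66] [272.697   63.9697] [0.9711 0.1161 0.016 ]
top [287  60  10   8  66] [291.3788  64.0455] [0.9715 0.0613 0.016 ]
top [306  60  10  11  81] [310.1975  65.2099] [0.9684 0.006  0.016 ]
top [324  61  10  10  78] [328.6923  65.6538] [ 0.9677 -0.0484  0.016 ]
top [406 196  12  12  70] [411.3429 201.5571] [ 0.5657 -0.2809  0.016 ]
top [384 232  13  12  67] [390.2239 237.6119] [ 0.4648 -0.2196  0.016 ]
scene [324 167  10  10  70] [328.6429 171.3   ] [0.5368 0.0897 0.016 ]
scene [482 225  11  11  72] [487.1944 230.2639] [1.0058 0.1189 0.016 ]
scene [244 242  13  11 105] [249.9333 246.8857] [ 0.4637 -0.2218  0.016 ]
scene [476 242  11  10  72] [481.1667 246.4861] [1.0063 0.0652 0.016 ]
scene [469 259  12  11  81] [474.4938 263.6296] [1.0061 0.0104 0.016 ]
scene [264 277  14  13 125] [270.064 283.408] [ 0.5644 -0.2832  0.016 ]
scene [462 276  12  12  91] [467.4835 281.3846] [ 1.0057 -0.0442  0.016 ]
scene [455 294  12  13  93] [460.4624 300.086 ] [ 1.0061 -0.0988  0.016 ]
```

Emit:
move_arm(delta_pos=[[0,0,-0.3],[0,0,-0.3],[0,0,-0.3],[0,0,-0.3],[0,0,-0.3],[0,0,0],[0,0,0],[0,0,0],[0,0,0],[0,0,0],[0,0,0],[0,0,0],[0,0,0],[0,0,0]], rotation=[[0,0,-0.99],[0,0,-0.99],[0,0,-0.99],[0,0,-0.99],[0,0,-0.99],[0,0,-0.99],[0,0,-0.99],[0,0,-0.99],[0,0,-0.99],[0,0,-0.99],[0,0,-0.99],[0,0,-0.99],[0,0,-0.99],[0,0,0]], claw=[1,1,1,1,1,1,1,1,1,1,1,1,1,1])

```text
time_s: 2.6
eef_pos: [0.2288, -0.5816, 0.3383]
ee_rot: [-2.302, -2.138, -0.0]
contact_force: [-0.9, -0.1, -0.7]
width: 0.085
finger_force: 0.0
```

Emit:
move_arm(delta_pos=[[0.95,0.26,0],[0.95,0.26,0],[0.95,0.26,0],[0.95,0.26,0],[0.95,0.26,0],[0.95,0.26,0],[0.95,0.26,0],[0.95,0.26,0],[0.95,0.26,0],[0.95,0.26,0],[0.95,0.26,0],[0.95,0.26,0],[0,0,0],[0,0,0]], rotation=[[0,0,0],[0,0,0],[0,0,0],[0,0,0],[0,0,0],[0,0,0],[0,0,0],[0,0,0],[0,0,0],[0,0,0],[0,0,0],[0,0,0],[0,0,0],[0,0,0]], claw=[1,1,1,1,1,1,1,1,1,1,1,1,1,1])

```text
time_s: 4.35
eef_pos: [0.4651, 0.0868, 0.3382]
ee_rot: [2.301, 2.139, -0.001]
contact_force: [0.4, -0.2, 0.4]
width: 0.0857
finger_force: 0.0
```

Run:
```python
from h import *
np.set_printoptions(precision=4,suppress=True)
o=arm.get_obs();print(o['eef_pos'],o['ee_rot'])
c=cam('wrist');save(c,'w1');print(c['eye'],c['rotation'],c['hand_eye'])
import pickle;pickle.dump(c,open('w1.pkl','wb'))
```

```text
[0.4651 0.0868 0.3382] [ 2.3007  2.139  -0.0014]
[0.4701 0.1599 0.4651] [[ 0.9974 -0.0693 -0.0207]
 [-0.0724 -0.9547 -0.2886]
 [ 0.0002  0.2893 -0.9572]] [[ 0.0004 -0.9575 -0.2886  0.0732]
 [ 1.      0.0002  0.0007 -0.0004]
 [-0.0007 -0.2886  0.9575 -0.127 ]
 [ 0.      0.      0.      1.    ]]
```

View pics/w1.png

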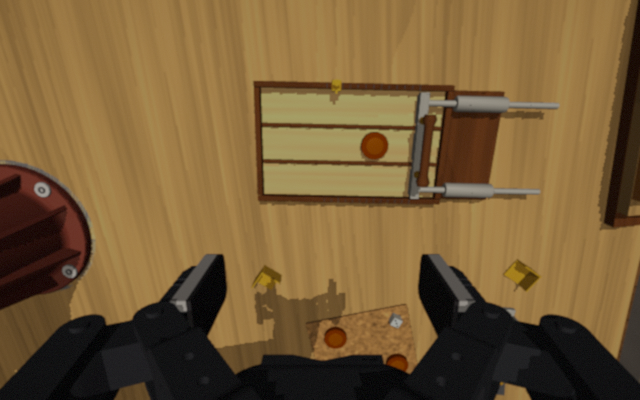

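The wrist picture shows the tray at (255–450, 83–201), the checker at (374,146), the pointer near (337,90) and the pull near (427,150). I'll zoom in.

Run:
```python
import cv2
a=cv2.imread('pics/w1.png')[70:212,250:450]; cv2.imwrite('pics/w1c.png',cv2.resize(a,None,fx=4,fy=4,interpolation=cv2.INTER_CUBIC))
```

```text
(no output)
```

View pics/w1c.png

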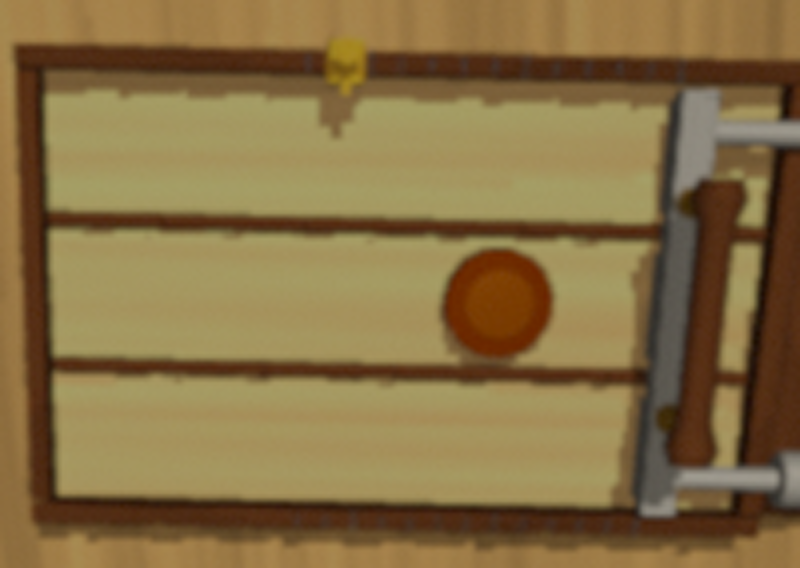

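```bash
cat > fit.py <<'E'
from h import *
import pickle
from scipy.optimize import least_squares
np.set_printoptions(precision=4,suppress=True)
w=pickle.load(open('w1.pkl','rb'))
g=lambda u,v:np.array([250+(u+.5)/4-.5,70+(v+.5)/4-.5])
# (tray pt, pix, use u, use v)
P=[((-.130,.081,.018),(18,46),1,1),((-.122,.025,.0105),(48,219),1,1),((-.122,-.025,.0105),(52,365),1,1),
((.08,.025,.0105),(662,232),0,1),((.08,-.025,.0105),(645,376),0,1),((-.130,-.081,.018),(36,522),1,0),((-.122,.073,.018),(40,70),1,1),((-.122,-.073,.018),(50,500),1,1)]
def T(p,P): 
    x,y,a=p;return np.array([x+np.cos(a)*P[0]-np.sin(a)*P[1],y+np.sin(a)*P[0]+np.cos(a)*P[1],P[2]])
def f(p):
    r=[]
    for q,uv,a,b in P:
        e=proj(w,T(p,q))-g(*uv); r+= [e[0]*a,e[1]*b]
    return r
s=least_squares(f,[.51,.092,-.077],x_scale=[.1,.1,.1],loss='soft_l1',f_scale=.5);p=s.x
def inv(p,W):
    d=np.array(W)[:2]-p[:2];c,s_=np.cos(p[2]),np.sin(p[2]);return np.array([c*d[0]+s_*d[1],-s_*d[0]+c*d[1]])
if __name__=='__main__':
    print('tray',p);print(np.round(f(p),2))
    for n,uv,z in [('T',(497,303),.016),('ptr',(346,95),.0265),('barL',(682,92),.024),('barR',(650,515),.024),('pullL',(721,200),.052),('pullR',(690,450),.052)]:
        W=pix(w,*g(*uv),z);print(n,W,inv(p,W))
    for n,W in [('A',(.5657,-.2809)),('B',(.4648,-.2196))]: print(n,W)
    for q in [(.03,.05,.006),(.03,-.05,.006)]: print(q,T(p,q))
    hsv=cv2.cvtColor(w['img'],cv2.COLOR_RGB2HSV)
    m=((hsv[...,0]<13)&(hsv[...,1]>190)&(hsv[...,2]>70)).astype(np.uint8)
    k,_,st,ce=cv2.connectedComponentsWithStats(m)
    for i in range(1,k):
        if 150<st[i,4]<900: print(st[i],ce[i],pix(w,*ce[i],.016))
E
python3 fit.py
```

```text
tray [ 0.5054  0.0952 -0.0931]
[-0.97 -0.9   0.21  0.07  0.36  0.07 -0.   -0.04 -0.    0.26 -0.93  0.
 -0.01 -0.19  1.01  0.73]
T [0.5361 0.093  0.016 ] [0.0308 0.0006]
ptr [0.4884 0.1641 0.0265] [-0.0233  0.067 ]
barL [0.5958 0.1573 0.024 ] [0.0842 0.0702]
barR [0.5866 0.016  0.024 ] [ 0.0881 -0.0713]
pullL [0.6002 0.1249 0.052 ] [0.0916 0.0384]
pullR [0.5919 0.0463 0.052 ] [ 0.0907 -0.0407]
A (0.5657, -0.2809)
B (0.4648, -0.2196)
(0.03, 0.05, 0.006) [0.54   0.1422 0.006 ]
(0.03, -0.05, 0.006) [0.5307 0.0427 0.006 ]
[255  88   6  70 165] [257.6788 122.503 ] [0.3821 0.1348 0.016 ]
[361 133  27  26 260] [373.4269 145.5269] [0.5355 0.0928 0.016 ]
[325 329  21  19 168] [334.9821 336.9702] [ 0.4642 -0.2157  0.016 ]
```

Emit:
move_arm(delta_pos=[[-0.85,0.06,0.5],[-0.85,0.06,0.5],[-0.85,0.06,0.5],[-0.85,0.06,0.5],[-0.85,0.06,0.5],[-0.83,0.06,0.5],[0,0,0.6],[0,0,0.6],[0,0,0.4],[0,0,0.3],[0,0,0.2],[0,0,0.12],[0,0,0],[0,0,0]], rotation=[[0,0,0],[0,0,0],[0,0,0],[0,0,0],[0,0,0],[0,0,0],[0,0,0],[0,0,0],[0,0,0],[0,0,0],[0,0,0],[0,0,0],[0,0,0],[0,0,0]], claw=[0.75,0.75,0.75,0.75,0.75,0.75,0.75,0.75,0.75,0.75,0.75,0.75,0.75,0.75])

```text
time_s: 6.15
eef_pos: [0.4654, -0.2189, 0.0259]
ee_rot: [2.299, 2.138, 0.001]
contact_force: [-0.9, -0.5, 0.4]
width: 0.064
finger_force: 0.0
```

Emit:
move_arm(delta_pos=[[0,0,0],[0,0,0],[0,0,0],[0,0,0],[0,0,0]], rotation=[[0,0,0],[0,0,0],[0,0,0],[0,0,0],[0,0,0]], claw=[0.3,0.3,0.3,0.3,0.3], newtons=25)

```text
time_s: 6.78
eef_pos: [0.4653, -0.2189, 0.0259]
ee_rot: [2.3, 2.138, 0.001]
contact_force: [-0.9, 0.7, 5.6]
width: 0.0361
finger_force: 24.9
```

Emit:
move_arm(delta_pos=[[0,0,-0.2],[0,0,-0.4],[0,0,-0.4],[0.7,0.12,0],[0.75,0.13,0],[0.75,0.13,0],[0.75,0.13,0],[0.75,0.13,0],[0.73,0.13,0],[0,0,0],[0,0,0]], rotation=[[0,0,0],[0,0,0],[0,0,0],[0,0,0],[0,0,0],[0,0,0],[0,0,0],[0,0,0],[0,0,0],[0,0,0],[0,0,0]], claw=[0.3,0.3,0.3,0.3,0.3,0.3,0.3,0.3,0.3,0.3,0.3])

```text
time_s: 8.15
eef_pos: [0.5298, 0.0429, 0.0851]
ee_rot: [2.3, 2.14, -0.001]
contact_force: [-0.3, 0.7, -0.2]
width: 0.0362
finger_force: 25.1
```

Run:
```python
from h import *
import pickle
np.set_printoptions(precision=4,suppress=True)
o=arm.get_obs();print(o['eef_pos'],o['ee_rot'],o['width'])
c=cam('wrist');save(c,'w2');pickle.dump(c,open('w2.pkl','wb'))
t=o['eef_pos']
print(proj(c,t),proj(c,[t[0],t[1],.006]))
```

```text
[0.5298 0.0429 0.0851] [ 2.3001  2.1398 -0.001 ] 0.03619211643864389
[322.7993 274.1237] [322.5055 213.0453]
```

View pics/w2.png

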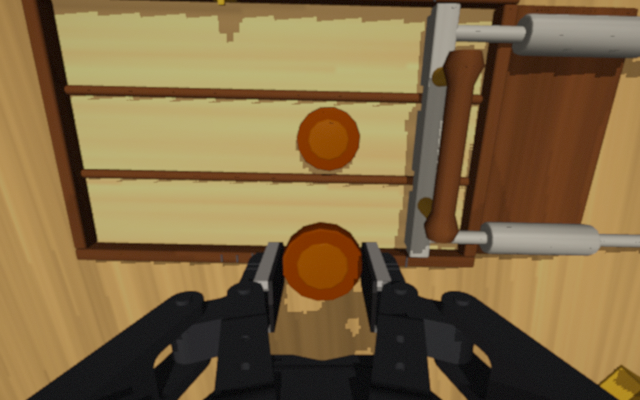

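The checker is held level at (322,261). The ribs run (66,90)→(420,97) and (82,173)→(412,181), the middle checker is at (328,138), and the near wall's inner-right corner is about (93,246).

```bash
cat > fit2.py <<'E'
import fit
from fit import *
w=pickle.load(open('w2.pkl','rb'))
g=lambda u,v:np.array([u,v],float)
P=[((-.122,.025,.0105),(67,90),1,1),((.08,.025,.0105),(420,97),0,1),((-.122,-.025,.0105),(82,173),1,1),((.08,-.025,.0105),(412,181),0,1),((-.13,-.081,.018),(78,260),1,1),((-.122,-.073,.006),(101,243),1,1)]
def f(p):
    r=[]
    for q,uv,a,b in P:
        e=proj(w,T(p,q))-g(*uv); r+= [e[0]*a,e[1]*b]
    return r
p=least_squares(f,[.51,.092,-.077],x_scale=[.1,.1,.1],loss='soft_l1',f_scale=1.).x
if __name__=='__main__':
    print(p,np.round(f(p),1))
    for n,uv,z in [('T',(328,138.5),.016),('barLtop',(436,3),.024),('barRtop',(412,254),.024),('pullL',(464,53),.052),('pullR',(440,235),.052),('ptr',(222,4),.0265)]:
        W=pix(w,*uv,z);print(n,W,inv(p,W))
    print('held', pix(w,322,261,.0851),inv(p,pix(w,322,261,.083)))
    for q in [(.03,.05,.006),(.03,-.05,.006)]: print(q,T(p,q))
E
python3 fit2.py
```

```text
[ 0.5054  0.0949 -0.0928] [-0.7  0.1 -0.   0.7  0.6  0.9 -0.  -0.6  0.6 -0.2 -0.5 -1.9]
T [0.5366 0.0929 0.016 ] [0.0313 0.0009]
barLtop [0.5957 0.1579 0.024 ] [0.0841 0.0711]
barRtop [0.5846 0.0179 0.024 ] [ 0.086  -0.0693]
pullL [0.5998 0.1308 0.052 ] [0.0906 0.0444]
pullR [0.5918 0.0425 0.052 ] [ 0.0909 -0.0441]
ptr [0.488  0.1646 0.0265] [-0.0238  0.0678]
held [0.5299 0.0492 0.0851] [ 0.0286 -0.0443]
(0.03, 0.05, 0.006) [0.5399 0.1419 0.006 ]
(0.03, -0.05, 0.006) [0.5307 0.0423 0.006 ]
```

Emit:
move_arm(delta_pos=[[-0.03,0.01,0.3],[0,0,0.3],[0,0,0.2],[0,0,0.1],[0,0,0.07],[0,0,0],[0,0,0],[0,0,0],[0,0,0],[0,0,-0.1],[0,0,-0.4],[0,0,-0.5],[0,0,0]], rotation=[[0,0,0],[0,0,0],[0,0,0],[0,0,0],[0,0,0],[0,0,0],[0,0,0],[0,0,0],[0,0,0],[0,0,0],[0,0,0],[0,0,0],[0,0,0]], claw=[0.3,0.3,0.3,0.3,0.3,0.3,0.5,0.58,0.58,0.58,0.58,0.58,0.58])

```text
time_s: 9.82
eef_pos: [0.5334, 0.0411, 0.0901]
ee_rot: [2.297, 2.136, 0.008]
contact_force: [0.5, -0.5, 0.6]
width: 0.0496
finger_force: 0.0
```

Run:
```python
import fit2
from fit2 import *
o=arm.get_obs();print(o['eef_pos'],o['ee_rot'],o['width'])
c=cam('wrist');save(c,'w3')
hsv=cv2.cvtColor(c['img'],cv2.COLOR_RGB2HSV)
m=((hsv[...,0]<13)&(hsv[...,1]>190)&(hsv[...,2]>70)).astype(np.uint8)
m=cv2.morphologyEx(m,cv2.MORPH_OPEN,np.ones((9,9)))
k,_,st,ce=cv2.connectedComponentsWithStats(m)
for i in range(1,k):
    if st[i,4]>500: W=pix(c,*ce[i],.016);print(st[i],ce[i],W,inv(p,W))
c=cam('top');hsv=cv2.cvtColor(c['img'],cv2.COLOR_RGB2HSV)
```

```text
[0.5334 0.0411 0.0901] [2.2972 2.1357 0.0077] 0.04960196921148305
```

View pics/w3.png

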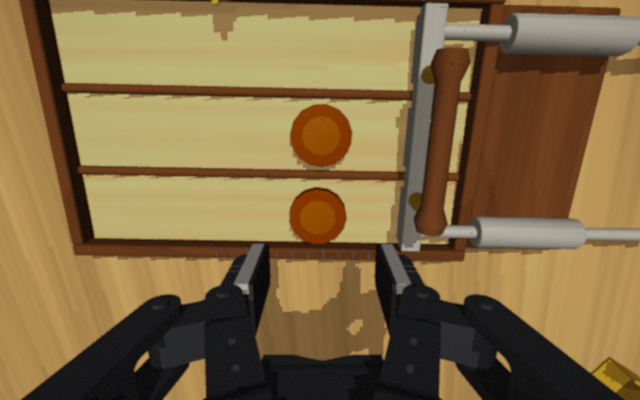

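Emit:
move_arm(delta_pos=[[-0.88,0.15,0],[-0.9,0.15,0],[-0.9,0.16,0],[-0.9,0.16,0],[-0.9,0.15,0],[-0.85,0.15,0],[0,0,0],[0,0,0.4],[0,0,0.35],[0,0,0.2],[0,0,0.12],[0,0,0],[0,0,0],[0,0,0],[0,0,0],[0,0,0]], rotation=[[0,0,0],[0,0,0],[0,0,0],[0,0,0],[0,0,0],[0,0,0],[0,0,0],[0,0,0],[0,0,0],[0,0,0],[0,0,0],[0,0,0],[0,0,0],[0,0,0],[0,0,0],[0,0,0]], claw=[0.75,0.75,0.75,0.75,0.75,0.75,0.75,0.75,0.75,0.75,0.75,0.75,0.3,0.3,0.3,0.3])

```text
time_s: 11.92
eef_pos: [0.5633, -0.2823, 0.024]
ee_rot: [2.299, 2.137, 0.001]
contact_force: [0.4, -0.6, 4.4]
width: 0.0367
finger_force: 25.4
```

Emit:
move_arm(delta_pos=[[0,0,-0.2],[0,0,-0.4],[0,0,-0.4],[0.82,-0.11,0],[0.9,-0.12,0],[0.9,-0.12,0],[0.9,-0.12,0],[0.9,-0.11,0],[0.9,-0.11,0],[0.9,-0.11,0],[0.8,-0.11,0],[0,0,0],[0,0,0]], rotation=[[0,0,0],[0,0,0],[0,0,0],[0,0,0],[0,0,0],[0,0,0],[0,0,0],[0,0,0],[0,0,0],[0,0,0],[0,0,0],[0,0,0],[0,0,0]], claw=[0.3,0.3,0.3,0.3,0.3,0.3,0.3,0.3,0.3,0.3,0.3,0.3,0.3])

```text
time_s: 13.55
eef_pos: [0.5382, 0.1421, 0.0827]
ee_rot: [2.3, 2.14, -0.001]
contact_force: [1.0, -0.1, -0.5]
width: 0.0368
finger_force: 25.1
```

Run:
```python
from fit2 import *
o=arm.get_obs();print(o['eef_pos'],o['ee_rot'],o['width'])
c=cam('wrist');save(c,'w4');pickle.dump(c,open('w4.pkl','wb'))
```

```text
[0.5382 0.1421 0.0827] [ 2.3     2.1398 -0.0013] 0.036789504653265775
```

View pics/w4.png

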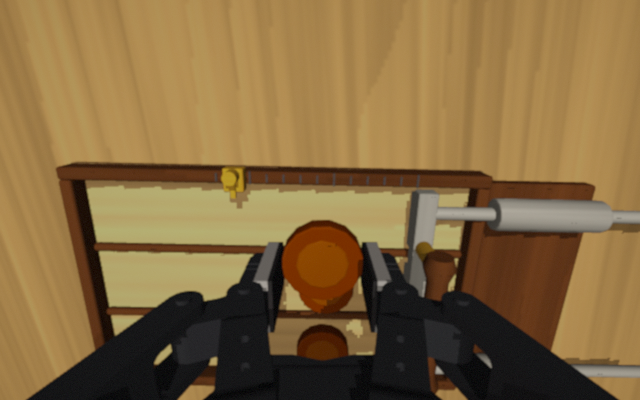

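The held checker is at (322,260) and level. The pointer's tip is at (234,198), and the bar's left end is at (413–437, 192).

Run:
```python
from fit2 import *
c=pickle.load(open('w4.pkl','rb'))
for n,u,v,z in [('held',322,260,.0747),('ptr',234,199,.0265),('barL',414,192,.024),('ribL',97,247,.0105),('ribLfar',405,252,.0105),('cornNL',60,166,.018)]:
    W=pix(c,u,v,z);print(n,W,inv(p,W))
print(T(p,(.03,.05,0)))
```

```text
held [0.5381 0.1447 0.0747] [0.0279 0.0526]
ptr [0.4879 0.1626 0.0265] [-0.0237  0.0657]
barL [0.5933 0.1585 0.024 ] [0.0816 0.0715]
ribL [0.3874 0.1314 0.0105] [-0.1208  0.0254]
ribLfar [0.5913 0.1131 0.0105] [0.0838 0.0261]
cornNL [0.3856 0.1878 0.018 ] [-0.1279  0.0814]
[0.5399 0.1419 0.    ]
```

Emit:
move_arm(delta_pos=[[-0.03,0.02,0.3],[0,0,0.3],[0,0,0.2],[0,0,0.1],[0,0,0.06],[0,0,0],[0,0,0],[0,0,0],[0,0,0],[0,0,-0.1],[0,0,-0.4],[0,0,-0.6],[0,0,-0.7],[-0.5,0,-0.5],[-0.6,0,0],[0,0,0]], rotation=[[0,0,0],[0,0,0],[0,0,0],[0,0,0],[0,0,0],[0,0,0],[0,0,0],[0,0,0],[0,0,0],[0,0,0],[0,0,0],[0,0,0],[0,0,0],[0,0,0],[0,0,0],[0,0,0]], claw=[0.3,0.3,0.3,0.3,0.3,0.3,0.5,0.56,0.56,0.56,0.56,0.56,0.56,0.56,0.56,0.56])

```text
time_s: 15.6
eef_pos: [0.5351, 0.0729, 0.1643]
ee_rot: [2.303, 2.135, 0.002]
contact_force: [-0.1, 1.2, 0.6]
width: 0.0478
finger_force: 0.0
```

Run:
```python
from fit2 import *
o=arm.get_obs();print(o['eef_pos'],o['ee_rot'],o['width'])
c=cam('wrist');save(c,'w5');pickle.dump(c,open('w5.pkl','wb'))
hsv=cv2.cvtColor(c['img'],cv2.COLOR_RGB2HSV)
m=((hsv[...,0]<16)&(hsv[...,1]>180)&(hsv[...,2]>90)).astype(np.uint8)
m=cv2.morphologyEx(m,cv2.MORPH_OPEN,cv2.getStructuringElement(2,(9,9)))
k,_,st,ce=cv2.connectedComponentsWithStats(m)
for i in range(1,k):
    if st[i,4]>250: W=pix(c,*ce[i],.016);print(st[i],ce[i],W,inv(p,W))
```

```text
[0.5351 0.0729 0.1643] [2.3029 2.1348 0.0015] 0.04776124598906618
[ 299   80   45   48 1305] [321.446  102.7678] [0.5399 0.1424 0.016 ] [0.0299 0.0505]
[ 432  120   46   63 1331] [453.5642 151.1773] [0.6477 0.095  0.016 ] [0.1416 0.0133]
[ 447  120   73  101 3497] [487.1847 173.652 ] [0.6772 0.0734 0.016 ] [ 0.1731 -0.0055]
[ 301  142   43   44 1178] [322.3081 163.8608] [0.5368 0.0926 0.016 ] [0.0315 0.0006]
[ 300  202   40   39 1028] [319.9436 221.2986] [0.5308 0.0408 0.016 ] [ 0.0303 -0.0515]
```

View pics/w5.png

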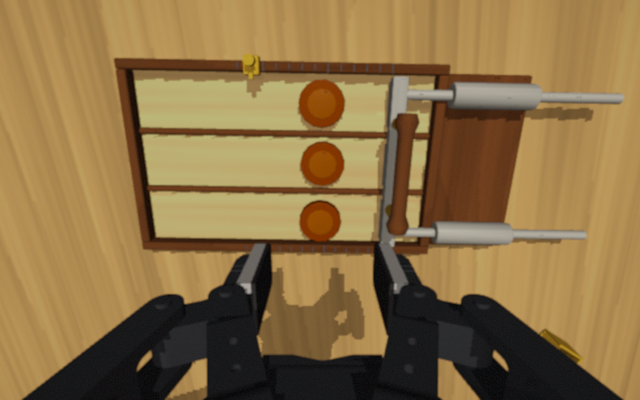

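Emit:
move_arm(delta_pos=[[0,0,0],[0.16,0.5,0],[0.16,0.49,0],[0,0,0.5],[0,0,0.6],[0,0,0.4],[0,0,0.2],[0,0,0.12],[0,0,0],[0,0,0]], rotation=[[0,0,0.2],[0,0,0],[0,0,0],[0,0,0],[0,0,0],[0,0,0],[0,0,0],[0,0,0],[0,0,0],[0,0,0]], claw=[0.5,0.5,0.5,0.5,0.5,0.5,0.5,0.5,0.5,0.5])

```text
time_s: 16.9
eef_pos: [0.5967, 0.0885, 0.0551]
ee_rot: [2.319, 2.118, 0.003]
contact_force: [-1.2, 1.3, 0.7]
width: 0.0428
finger_force: 0.0
```

Close on the dowel.

Emit:
move_arm(delta_pos=[[0,0,0],[0,0,0],[0,0,0],[0,0,0],[0,0,0],[0,0,0]], rotation=[[0,0,0],[0,0,0],[0,0,0],[0,0,0],[0,0,0],[0,0,0]], claw=[0.35,0.2,0.05,0.05,0.05,0.05], newtons=30)

```text
time_s: 17.65
eef_pos: [0.5957, 0.0884, 0.0545]
ee_rot: [-2.319, -2.119, 0.0]
contact_force: [-2.9, -0.4, 6.7]
width: 0.0108
finger_force: 29.4
```

Run:
```python
from fit2 import *
o=arm.get_obs();print(o['eef_pos'],o['ee_rot'],o['width'],o['contact_force'],inv(p,o['eef_pos']))
```

```text
[0.5957 0.0884 0.0545] [-2.3194 -2.1187  0.0003] 0.010792995519309375 [-2.8565 -0.4498  6.702 ] [0.0905 0.0019]
```

Emit:
move_arm(delta_pos=[[0,-0.1,0],[0,-0.15,0],[0,-0.15,0],[0,-0.15,0],[0,-0.15,0],[0,-0.15,0],[0,-0.15,0],[0,-0.15,0],[0,-0.15,0],[0,-0.15,0],[0,-0.12,0],[0,-0.1,0],[0,-0.06,0],[0,0,0],[0,0,0]], rotation=[[0,0,0],[0,0,0],[0,0,0],[0,0,0],[0,0,0],[0,0,0],[0,0,0],[0,0,0],[0,0,0],[0,0,0],[0,0,0],[0,0,0],[0,0,0],[0,0,0],[0,0,0]], claw=[0.05,0.05,0.05,0.05,0.05,0.05,0.05,0.05,0.05,0.05,0.05,0.05,0.05,0.05,0.05])

```text
time_s: 19.52
eef_pos: [0.4938, 0.098, 0.0545]
ee_rot: [2.317, 2.117, 0.006]
contact_force: [7.3, -0.2, -1.0]
width: 0.0107
finger_force: 29.5
```

Run:
```python
from fit2 import *
o=arm.get_obs();print(o['eef_pos'],o['ee_rot'],o['width'],o['contact_force'],inv(p,o['eef_pos']))
c=cam('wrist');save(c,'w6');pickle.dump(c,open('w6.pkl','wb'))
a=cv2.imread('pics/w6.png');cv2.imwrite('pics/w6c.png',cv2.resize(a[60:310,120:440],None,fx=2.4,fy=2.4,interpolation=cv2.INTER_CUBIC))
```

```text
[0.4938 0.098  0.0545] [2.3174 2.117  0.006 ] 0.010685010413341271 [ 7.2811 -0.2211 -1.0194] [-0.0119  0.002 ]
```

View pics/w6c.png

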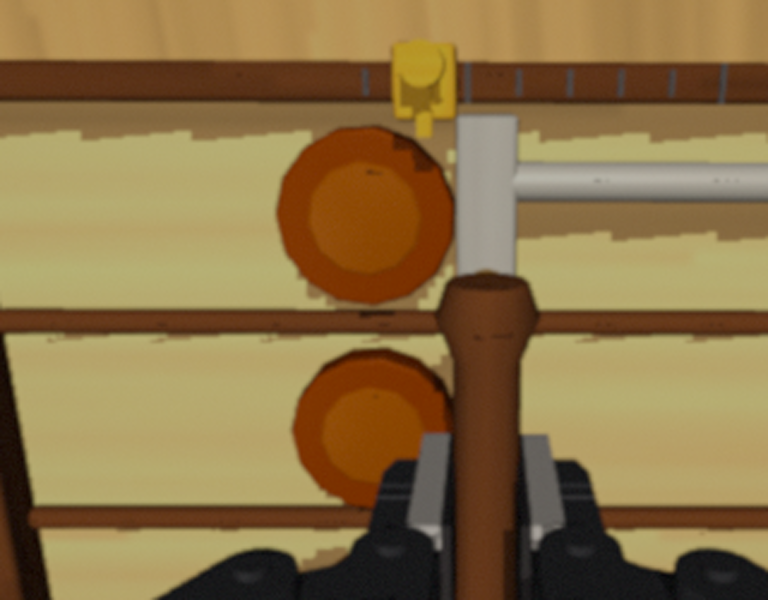

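The bar's front edge is at crop column 457 and the pointer's tip at 425, at about 5 px/mm. That leaves 6.3 mm to pull.

Emit:
move_arm(delta_pos=[[0,-0.04,0],[0,-0.04,0],[0,-0.025,0],[0,0,0],[0,0,0],[0,0,0],[0,0,0],[0,0,0],[0,0,0],[0,0,0],[0,0,0],[0,0,0]], rotation=[[0,0,0],[0,0,0],[0,0,0],[0,0,0],[0,0,0],[0,0,0],[0,0,0],[0,0,0],[0,0,0],[0,0,0],[0,0,0],[0,0,0]], claw=[0.05,0.05,0.05,0.05,0.05,0.05,0.05,0.05,0.05,0.05,0.05,0.05])

```text
time_s: 21.08
eef_pos: [0.4877, 0.0986, 0.0545]
ee_rot: [2.317, 2.117, 0.006]
contact_force: [7.7, -0.7, -2.1]
width: 0.0112
finger_force: 29.5
```

Run:
```python
from fit2 import *
o=arm.get_obs();print(o['eef_pos'],o['ee_rot'],o['width'],o['contact_force'],inv(p,o['eef_pos']))
c=cam('wrist');save(c,'w7')
a=cv2.imread('pics/w7.png');cv2.imwrite('pics/w7c.png',cv2.resize(a[60:230,220:370],None,fx=3.5,fy=3.5,interpolation=cv2.INTER_CUBIC))
```

```text
[0.4877 0.0986 0.0545] [2.3174 2.1167 0.0065] 0.011170946367355071 [ 7.7481 -0.7142 -2.1398] [-0.018  0.002]
```

View pics/w7c.png

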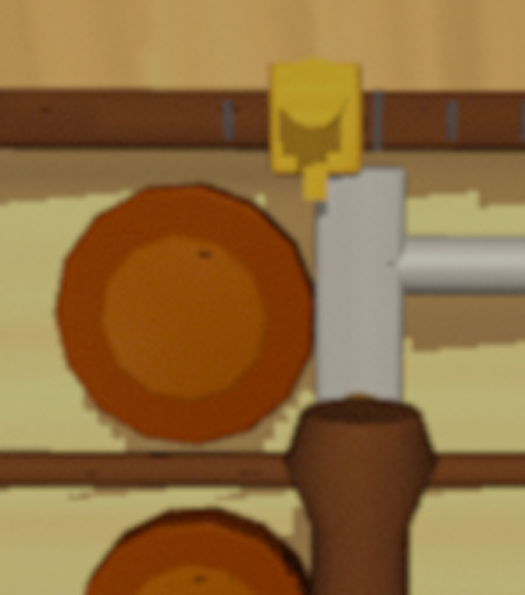

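The bar edge (317) and the pointer tip (314) are level to about 0.4 mm. They have been held for over a second, so I'm easing the bar back.

Emit:
move_arm(delta_pos=[[0,0.06,0],[0,0.12,0],[0,0.13,0],[0,0.13,0],[0,0.13,0],[0,0.13,0],[0,0.13,0],[0,0.13,0],[0,0.13,0],[0,0.13,0],[0,0.13,0],[0,0.13,0],[0,0.13,0],[0,0.12,0],[0,0.06,0],[0,0.04,0],[0,0.02,0],[0,0,0],[0,0,0]], rotation=[[0,0,0],[0,0,0],[0,0,0],[0,0,0],[0,0,0],[0,0,0],[0,0,0],[0,0,0],[0,0,0],[0,0,0],[0,0,0],[0,0,0],[0,0,0],[0,0,0],[0,0,0],[0,0,0],[0,0,0],[0,0,0],[0,0,0]], claw=[0.05,0.05,0.05,0.05,0.05,0.05,0.05,0.05,0.05,0.05,0.05,0.05,0.05,0.05,0.05,0.05,0.05,0.05,0.05])

```text
time_s: 23.5
eef_pos: [0.5957, 0.0884, 0.0544]
ee_rot: [-2.318, -2.117, 0.004]
contact_force: [-0.5, -0.8, 8.5]
width: 0.0108
finger_force: 30.5
```

Emit:
move_arm(delta_pos=[[0,0.02,0],[0,0,0],[0,0,0],[0,0,0],[0,0,-0.2],[0,0,-0.5],[0,0,-0.7],[0,0,-0.7],[-0.5,-0.6,-0.3],[-0.5,-0.6,0],[0,0,0]], rotation=[[0,0,0],[0,0,0],[0,0,0],[0,0,0],[0,0,0],[0,0,0],[0,0,0],[0,0,0],[0,0,0],[0,0,0],[0,0,0]], claw=[0.05,0.15,0.3,0.45,0.5,0.5,0.5,0.5,0.5,0.5,0.5])

```text
time_s: 24.88
eef_pos: [0.5179, 0.034, 0.198]
ee_rot: [-2.321, -2.116, 0.002]
contact_force: [0.5, 0.1, -0.7]
width: 0.0431
finger_force: 0.0
```

Run:
```python
from fit2 import *
o=arm.get_obs();print(o['eef_pos'],o['time_s'])
c=cam('wrist');save(c,'w8')
hsv=cv2.cvtColor(c['img'],cv2.COLOR_RGB2HSV)
m=((hsv[...,0]<16)&(hsv[...,1]>180)&(hsv[...,2]>90)).astype(np.uint8)
m=cv2.morphologyEx(m,cv2.MORPH_OPEN,cv2.getStructuringElement(2,(9,9)))
k,_,st,ce=cv2.connectedComponentsWithStats(m)
for i in range(1,k):
    if st[i,4]>250: W=pix(c,*ce[i],.016);print(st[i],ce[i],inv(p,W))
```

```text
[0.5179 0.034  0.198 ] 24.875
[ 232   31   42   47 1501] [252.4803  53.7875] [-0.0429  0.0504]
[ 458   68   61   98 3624] [491.7823 118.375 ] [ 0.1729 -0.004 ]
[ 236   93   40   41 1218] [256.0345 112.8268] [-0.0427  0.0007]
[ 240  150   38   39 1094] [258.84   169.0411] [-0.043  -0.0515]
```

View pics/w8.png

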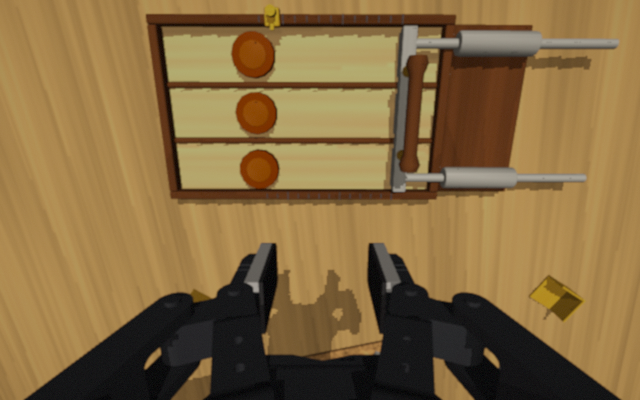

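The three checkers stand in one row at tray x = -43 mm, which is 19 mm in front of the pointer (-24). The bar is home, so I'm handing in.

```bash
python3 -c "
from station import arm
print(arm.hand_in())"
```

```text
the job is handed in; nothing more can be done
None
```

The job is handed in: by the last picture all three checkers stand in one row about 19 mm in front of the pointer's line and the bar is eased back home; the judge's verdict was not shown.

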